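# Lift a freshly lacquered knob off the drying rack with spring tongs

## Robot

A 6-joint arm with a two-finger parallel gripper is mounted at the origin on a cart in front of the work surface, level with it; the furniture and walls round the work are solid. World frame = base frame: x ahead of the robot, y to its left, z up, the work surface at z = 0. Lengths are in m, angles in rad, forces in N, time in s.
With the tool pointing down it reaches from about 0.35 to 0.85 m from the base axis. Payload 8.1 kg.
Tool frame: the origin (TCP) lies on the front face of the gripper's body, between the roots of the fingers; the fingertips stand 73 mm ahead of it and the grasp point (between the pads) lies 54 mm ahead of it; x points along the fingers, y is the direction in which the jaws open and shut, and the axes are right-handed (so a half turn about x gives the same grasp; the last joint's range is limited). The gripper opens to 85 mm and grips with 20 to 120 N. Pads are 22 mm wide; open, the fingers measure 114 mm over their backs; the gripper's body (76 mm by 85 mm) begins 54 mm behind the grasp point. The pads swing forward as they close: fully open they stand 13 mm farther back than shut.
Start: joints at [-1.375, 0.13, 1.488, -0, 1.523, -0.085], TCP at [0.166, -0.576, 0.304] pointing down, gripper open.
Joint ranges: [-2.96, 2.96], [-0.89, 2.26], [0.02, 2.5], [-1.34, 4.48], [0, 2.73], [-2.66, 2.66]. Speed limits (rad/s): [2.39, 2.39, 2.79, 3.14, 3.14, 3.14].

## Interface

Orientations are given as a unit quaternion [w, x, y, z].
In Python, from bench import arm, effector, cams, ticket, nets gives the robot as it stands. Calls block until the motion is done:
- arm.move_ptp(position, orientation): joint-space move of the TCP to a pose.
- arm.movel(position, attitude=None, velocity=0.15, until_force=None): straight line of the TCP; attitude=None keeps the orientation; velocity is the mean speed in m/s. With until_force (N) it stops when the force on the tool has changed by that much, and returns True; else False.
- arm.move_joints(angles): joint-space move.
- effector.open_gripper() and effector.grab(force=None): open the fingers fully, or close them until they stop; force is the grip in N (None keeps the last).
- arm.wait(seconds).
- arm.inverse_kinematics(position, orientation): joint angles nearest the present ones, or None.
- cams.get_image(name): name is "scene" or "top" or "wrist"; returns (picture, depth): 400x640x3 uint8, red, green, blue; 400x640 float32, m along the optical axis (not along the pixel's ray), 0 where there is no reading.
- cams.camera_model(name): a dict with "mtx" (3x3 intrinsics, pixels), "world_from_camera" (4x4, takes a point from camera to world coordinates). Camera axes: x right, y down, z forward; pixel columns grow to the right and rows downward; lengths in m; the calibration is good to about 2 mm. The wrist camera is an equidistant fisheye: a pixel r from the principal point sees the ray r / f radians off the axis. A picture is of the moment at which its call begins: read the wrist's pose just before it. camera_model takes no time and is no camera call; for the wrist camera it gives the pose at the moment of the call.
A pose or a line that the arm cannot do raises arm.IKError and nothing moves.
- ticket.sign_off(): hands the job in, once; it reports no verdict.
Trained networks look in the newest picture that a camera, given by its name, has taken for a name from the list of things; names that differ only in an ending like _2 or _b are one class to them, and where a whole thing is asked for, a point or a joint stands for the part that bears it (a point fixed in the world has none). Each returns a list of dicts, best first, with "conf" (0 to 1); they miss things now and then, are a little off and sometimes report something else, mostly with a low value. They report only what shows in the picture. A call takes as long as a camera call. They do not tell look-alikes from the thing itself.
- nets.recognise(camera, query): "point" ([row, column] in pixels, amid what is visible of it).
Readings, each from a call of its own:
- arm.current_clock(): time.
- arm.current_qpos(): joint angles.
- arm.current_joint_vel(): joint speeds.
- arm.current_joint_efforts(): joint torques, N m.
- arm.current_tcp_pos(): TCP position.
- arm.current_tcp_rot(): TCP orientation.
- arm.current_ft_force(): force on the tool from outside, world axes, zero at the start.
- arm.current_torque(): the same for the moment, N m.
- arm.current_grip_width(): finger opening in m.
Only numpy, scipy, OpenCV 4.12 (cv2) and the standard library are available. Lean on these libraries where they do the work, as an engineer would, in place of code of your own. Each camera call takes 0.05 s, during which the arm holds its last target.

## Task

The lacquer on these drawer knobs is still tacky, so do not touch any knob with the fingers: pick up the spring tongs by their wooden grips, close their notched jaws round the neck of the ball-shaped knob, and draw it straight up out of its hole in the drying rack. Finish holding it in the closed tongs, upright and still, with the end of its stud about 10 cm above the top of the rack so that I can look it over; do not put it down or let go. Leave the other three knobs standing in their holes and do not shift the scratch awl or the wooden spool.

Things in the scene. Friction and masses are not known exactly. Their poses are not given: they have to be found in the camera images.
- tongs: Spring tongs lying flat, 255 mm long, 26 mm high, 100 g: steel bow at the rear, two flat steel arms, each with a dark wooden grip on its outer face, notched cork jaws in front. Origin: at the rear between the arm pivots, on the underside; x along the tongs to the jaws, y to the left arm, z up. Squeezing the grips together along y closes the jaws; a spring opens them.
- tongs_grip (a point): Midway between the wooden grips, 100 mm ahead of the tongs' origin, 13 mm above the underside. Grips 70 mm long, 26 mm high; width over both: 58 mm open, 44 mm when shut on a neck. Each grip pushes out with 8 N open, 15 N shut; squeezed just to 54 mm the tongs can be carried with jaws still open. 40 N on each grip gives about 11 N at the jaws.
- tongs_jaw (a point): Midway between the jaws, 220 mm ahead of the tongs' origin (120 mm ahead of tongs_grip), 13 mm above the underside: the axis of the neck should lie here. Jaws 20 mm long, 10 mm high, each with a shallow V notch; free gap between the jaw tips 41 mm when open (32 mm at a grip width of 54 mm), arms there 62 mm wide outside.
- tongs_left (a joint): Angle of the left tongs arm from fully open (rad); the right arm always moves the same. 0 = open, 0.070 = shut on a 16 mm neck, 0.090 = stop, shut on nothing.
- rack: Drying rack, fixed: a plank 90 x 300 x 20 mm on two battens, its top 34 mm above the bench. Origin: centre of the underside; y runs along the row of four holes (11.5 mm wide, 72 mm apart, at y = -108, -36, 36, 108 mm), x across it, away from the robot, z up.
- knob_ball: The ball-shaped wooden drawer knob, to be lifted: head a ball of 36 mm diameter. Origin: centre of the underside of its collar, which rests on the plank; z up. Below it a steel stud of 8 mm diameter, 24 mm long, loose in the hole; above it a collar 23 mm wide and 6 mm high, then a neck of 16 mm diameter from 6 to 25 mm, then the head, top at 59 mm. 30 to 60 g.
- knob_ball_neck (a point): Middle of the ball knob's neck, 15.5 mm above its origin, on its axis.
- knob_ball_stud (a point): Lower end of the ball knob's stud, 24 mm below its origin.
- knob_mushroom: Mushroom-shaped knob, head 47 mm wide and 22 mm high; same stud, collar and neck, origin as the ball knob's. Stays.
- knob_drum: Drum-shaped knob with flat top, head 30 mm wide and 29 mm high; same stud, collar and neck, same origin. Stays.
- knob_square: Square knob, head 34 x 34 x 26 mm; same stud, collar and neck, same origin. Stays.
- scratch_awl: Scratch awl lying on the bench, 139 mm long. Stays.
- spool_3: Short turned wooden spool, 44 mm wide, 40 mm high, standing on the bench. Stays.
Things that resemble listed ones, but are neither listed nor needed, are in the scene too. Leave any green or pink look-alike of the knob_ball alone.

How it is judged:
On the way, in this order (a step that is already met when the one before it is completed fails the run):
1. the gripper carries the tongs off the bench (height (world z) of tongs above 0.012 m and contact force between the fingers and tongs above 1 N and contact force between tongs and knob_ball below 0.1 N), for 0.2 s.
2. the jaws are closed on the neck of the ball knob, which still stands in its hole (distance between tongs_jaw and knob_ball_neck below 0.014 m and value of joint tongs_left above 0.058 rad and contact force between tongs and knob_ball above 0.5 N and z of knob_ball in the frame of rack below 0.045 m), for 0.1 s.
At the end, for the whole second after the job is handed in: The gripper holds the tongs, jaws shut (over 0.058 rad) on the ball knob's neck, mid-neck within 14 mm of the jaws' middle; knob still (under 20 mm/s), upright within 0.3 rad, carried by the tongs alone, stud end 7 to 16 cm above the rack; other knobs moved under 15 mm (z of knob_ball_stud in the frame of rack between 0.104 and 0.194 m and angle between knob_ball's own z axis and vertical below 0.3 rad and linear speed of knob_ball below 0.02 m/s and distance between tongs_jaw and knob_ball_neck below 0.014 m and value of joint tongs_left above 0.058 rad and contact force between tongs and knob_ball above 0.3 N and contact force between the fingers and tongs above 1 N and contact force between each of the arm, the fingers and knob_ball below 0.1 N and distance of each of knob_mushroom, knob_drum, knob_square from where it was at the start of the episode below 0.015 m); the arm keeps its last pose, push and grip.
It fails at once if the fingers or the arm touch a knob (contact force between any of the fingers, the arm and knob_ball above 0.3 N or contact force between any of the fingers, the arm and knob_mushroom above 0.3 N or contact force between any of the fingers, the arm and knob_drum above 0.3 N or contact force between any of the fingers, the arm and knob_square above 0.3 N).
It fails at once if another knob is knocked out of place (distance of any of knob_mushroom, knob_drum, knob_square from where it was at the start of the episode above 0.015 m).
It fails at once if the scratch awl or the spool is shifted (distance of any of scratch_awl, spool_3 from where it was at the start of the episode above 0.03 m).
It also fails if it takes over 45 s, if anything falls off the work surface, if the arm or the gripper's body presses on something with over 40 N, if the wrist force passes 120 N, or if a joint passes its speed limit or range.

## Working session

There is one attempt and no reset: what is moved stays moved. The work goes in short steps, each a Python script; the robot and the scene stay as the last script left them, time stands still between calls to the robot, and variables do not carry over. Pictures are saved under pics/ and viewed, and the job is handed in when it is done.

```bash
ls; mkdir -p pics; python3 - <<'E'
from bench import arm, effector, cams, ticket, nets
import cv2,numpy as np
for n in ["scene","top","wrist"]:
    p,d=cams.get_image(n); cv2.imwrite(f"pics/a_{n}.png",p[:,:,::-1]); np.save(f"d_{n}.npy",d)
    m=cams.camera_model(n); print(n,np.round(m["mtx"],1).tolist(),np.round(m["world_from_camera"],3).tolist())
for n in ["scene","top"]:
    for q in ["tongs","tongs_grip","tongs_jaw","rack","knob_ball","knob_mushroom","knob_drum","knob_square","scratch_awl","spool_3"]:
        print(n,q,[(np.round(x["point"]).tolist(),round(x["conf"],2)) for x in nets.recognise(n,q)][:5])
print(arm.current_clock())
E
```

```text
pics
scene [[362.3, 0.0, 317.0], [0.0, 362.3, 195.5], [0.0, 0.0, 1.0]] [[-0.572, -0.442, 0.691, -0.103], [-0.82, 0.309, -0.481, 0.442], [-0.001, -0.842, -0.54, 0.553], [0.0, 0.0, 0.0, 1.0]]
top [[508.8, 0.0, 318.7], [0.0, 508.8, 206.1], [0.0, 0.0, 1.0]] [[0.019, -0.98, 0.198, 0.291], [-1.0, -0.017, 0.01, -0.022], [-0.006, -0.198, -0.98, 1.438], [0.0, 0.0, 0.0, 1.0]]
wrist [[309.7, 0.0, 323.4], [0.0, 309.7, 199.0], [0.0, 0.0, 1.0]] [[0.278, -0.923, -0.268, 0.234], [-0.961, -0.267, -0.076, -0.558], [-0.001, 0.278, -0.96, 0.373], [0.0, 0.0, 0.0, 1.0]]
scene tongs [([177.0, 391.0], 0.84)]
scene tongs_grip [([176.0, 386.0], 0.79)]
scene tongs_jaw [([174.0, 391.0], 0.64), ([217.0, 167.0], 0.37)]
scene rack [([211.0, 286.0], 0.81)]
scene knob_ball [([218.0, 208.0], 0.78), ([208.0, 252.0], 0.59), ([192.0, 232.0], 0.55)]
scene knob_mushroom [([199.0, 275.0], 0.73)]
scene knob_drum [([187.0, 301.0], 0.45), ([212.0, 287.0], 0.17)]
scene knob_square [([180.0, 322.0], 0.61)]
scene scratch_awl [([273.0, 225.0], 0.63), ([186.0, 301.0], 0.63), ([210.0, 287.0], 0.23)]
scene spool_3 [([215.0, 168.0], 0.87)]
top tongs [([240.0, 429.0], 0.59)]
top tongs_grip []
top tongs_jaw [([241.0, 420.0], 0.7)]
top rack [([205.0, 299.0], 0.56)]
top knob_ball [([210.0, 255.0], 0.51), ([166.0, 257.0], 0.44)]
top knob_mushroom [([206.0, 279.0], 0.75), ([198.0, 335.0], 0.43)]
top knob_drum [([204.0, 311.0], 0.51)]
top knob_square [([200.0, 335.0], 0.7)]
top scratch_awl [([248.0, 214.0], 0.91)]
top spool_3 [([155.0, 206.0], 0.65)]
1.15
```

View pics/a_scene.png

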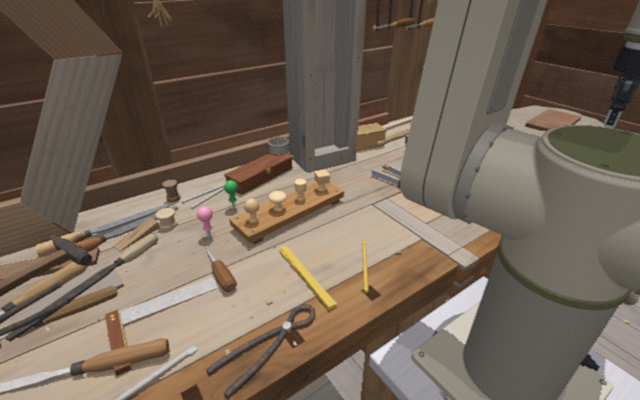

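View pics/a_top.png

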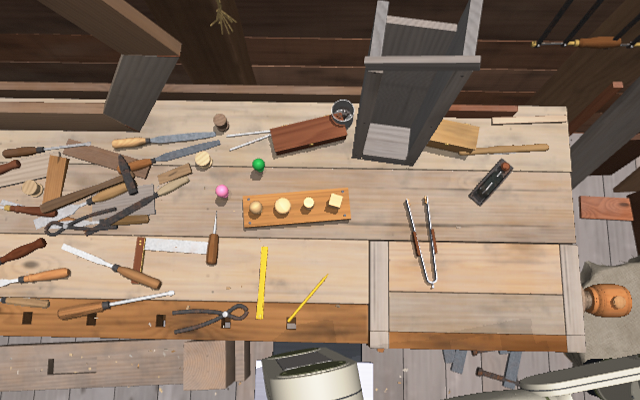

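```bash
python3 - <<'E'
import cv2
a=cv2.imread("pics/a_top.png");cv2.imwrite("pics/b_top.png",cv2.resize(a[130:280,180:500],None,fx=2.5,fy=2.5,interpolation=cv2.INTER_CUBIC))
a=cv2.imread("pics/a_scene.png");cv2.imwrite("pics/b_scene.png",cv2.resize(a[140:300,140:460],None,fx=2.5,fy=2.5,interpolation=cv2.INTER_CUBIC))
E
```

```text
(no output)
```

View pics/b_top.png

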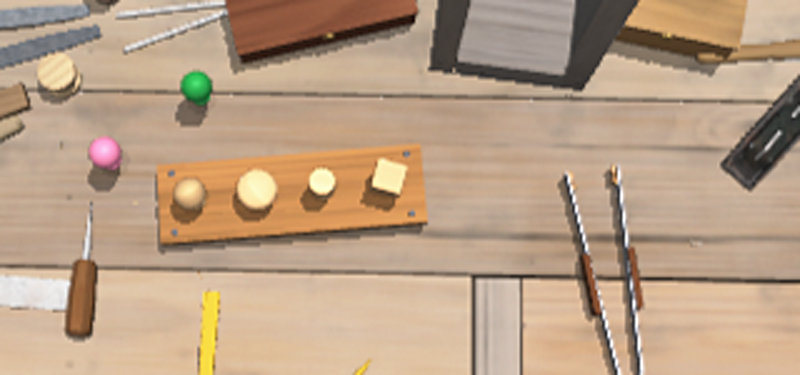

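View pics/b_scene.png

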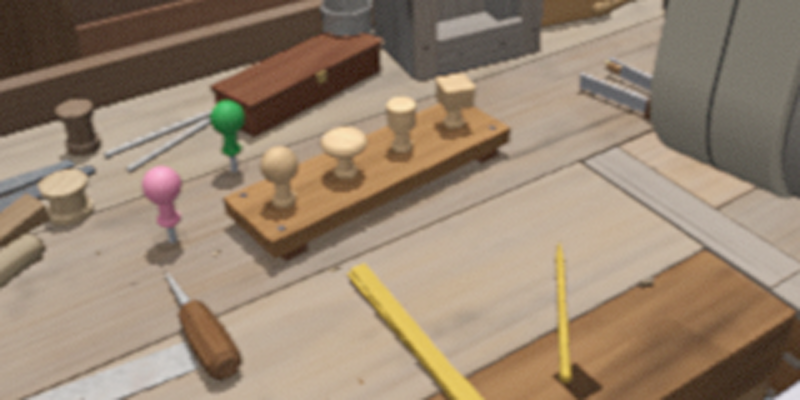

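Candidates for the ball knob in the top picture: natural wood ball in the rack's left end hole (208,255), pink ball on the bench (191,222) and green ball (165,258). The description says wooden and in the rack, so I choose (208,255), and the crop confirms it. The tongs lie at (240,425) with their jaws pointing away from the robot. Next I'll look at the gripper interface and measure.

```bash
cat >> h.py <<'E'
from scipy.spatial.transform import Rotation as R
def quat(a,s=1):
    y=s*np.array([-np.sin(a),np.cos(a),0]);x=np.array([0,0,-1.]);z=np.cross(x,y)
    q=R.from_matrix(np.stack([x,y,z],1)).as_quat();return [float(q[3]),*map(float,q[:3])]
E
python3 - <<'E'
from h import *
q=arm.current_tcp_rot();print(q,R.from_quat([*q[1:],q[0]]).as_matrix().round(2).tolist(),arm.current_grip_width())
for s in (1,-1):
    for p in ([.47,-.307,.2],[.437,.152,.12],[.36,.143,.12],[.437,.152,.25]):
        print(s,p,np.round(arm.inverse_kinematics(p,quat(.15,s)) if arm.inverse_kinematics(p,quat(.15,s)) is not None else [0],2))
E
```

```text
[-0.09894522 -0.70014678 -0.09897572  0.70014866] [[-0.0, 0.28, -0.96], [0.0, -0.96, -0.28], [-1.0, -0.0, -0.0]] 0.08542856388673026
1 [0.47, -0.307, 0.2] [-0.67  0.1   1.71 -0.    1.33 -2.39]
1 [0.437, 0.152, 0.12] [ 0.22 -0.07  2.04 -0.    1.17 -1.5 ]
1 [0.36, 0.143, 0.12] [ 0.25 -0.3   2.24 -0.    1.2  -1.48]
1 [0.437, 0.152, 0.25] [ 0.22 -0.22  1.93 -0.    1.43 -1.5 ]
-1 [0.47, -0.307, 0.2] [-0.67  0.1   1.71  0.    1.33  0.75]
-1 [0.437, 0.152, 0.12] [ 0.22 -0.07  2.04 -0.    1.17  1.64]
-1 [0.36, 0.143, 0.12] [ 0.25 -0.3   2.24 -0.    1.2   1.67]
-1 [0.437, 0.152, 0.25] [ 0.22 -0.22  1.93 -0.    1.43  1.64]
```

```bash
python3 - <<'E'
from h import *
arm.move_ptp([.47,-.307,.22],quat(.158,-1))
m=cams.camera_model("wrist");p,d=cams.get_image("wrist");cv2.imwrite("pics/w1.png",p[:,:,::-1]);np.savez("w1.npz",d=d,**m)
for q in ["tongs","tongs_grip","tongs_jaw"]: print(q,[(np.round(x["point"],1).tolist(),round(x["conf"],2)) for x in nets.recognise("wrist",q)])
arm.move_ptp([.42,-.307,.25],quat(.158,-1))
m=cams.camera_model("wrist");p,d=cams.get_image("wrist");cv2.imwrite("pics/w2.png",p[:,:,::-1]);np.savez("w2.npz",d=d,**m)
for q in ["tongs","tongs_grip","tongs_jaw"]: print(q,[(np.round(x["point"],1).tolist(),round(x["conf"],2)) for x in nets.recognise("wrist",q)])
print(arm.current_clock(),arm.current_ft_force())
E
```

```text
tongs [([175.4, 343.1], 0.85)]
tongs_grip [([177.1, 302.5], 0.91)]
tongs_jaw [([171.9, 300.5], 0.94)]
tongs [([123.4, 347.1], 0.15)]
tongs_grip [([118.4, 346.8], 0.82)]
tongs_jaw [([122.8, 346.9], 0.7), ([32.7, 14.7], 0.57)]
3.425 [-0.20912395  0.47567855 -0.47642872]
```

View pics/w1.png

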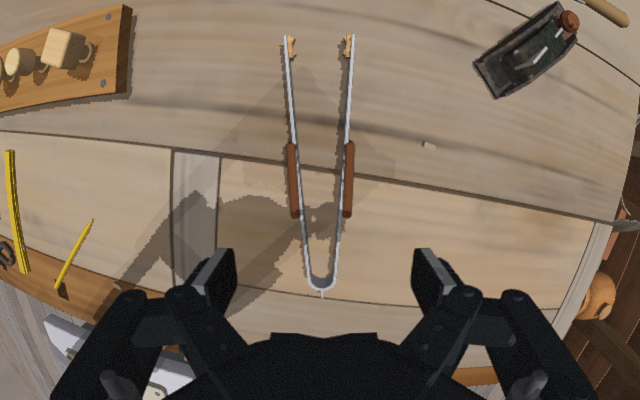

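View pics/w2.png

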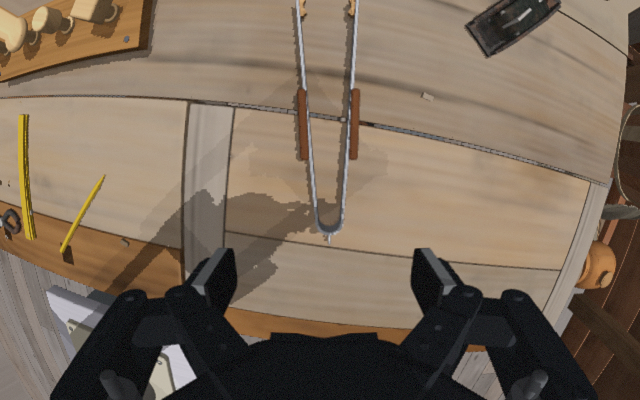

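```bash
python3 - <<'E'
from h import *
a=np.load("w1.npz");b=np.load("w2.npz")
P={}
for n,u,v in [("bow",(290,321),(233,329)),("lf",(143,292),(89,303)),("lr",(216,297),(159,304)),("rf",(143,350),(89,355)),("rr",(216,348),(159,355)),("grip",(178,321),(124,329))]:
    p,e=tri([ray(a,*u,True),ray(b,*v,True)]);P[n]=p
    print(n,p.round(4),np.round(e,4),atz(a,*u,.02,True).round(4),atz(b,*v,.02,True).round(4))
for n,u in [("jl",(38,288)),("jr",(37,352))]: print(n,atz(a,*u,.02,True).round(4)); P[n]=atz(a,*u,.02,True)
E
```

```text
bow [ 0.3716 -0.3232  0.029 ] [0.0002 0.0002] [ 0.3658 -0.3239  0.02  ] [ 0.3679 -0.3242  0.02  ]
lf [ 0.5087 -0.2762  0.0233] [0.0002 0.0002] [ 0.5083 -0.2758  0.02  ] [ 0.5089 -0.2762  0.02  ]
lr [ 0.4405 -0.2882  0.0154] [0.001 0.001] [ 0.4422 -0.2894  0.02  ] [ 0.4412 -0.2874  0.02  ]
rf [ 0.5166 -0.3253  0.0237] [0.0003 0.0003] [ 0.5163 -0.3259  0.02  ] [ 0.5169 -0.3254  0.02  ]
rr [ 0.4487 -0.3369  0.0174] [0.0004 0.0004] [ 0.4496 -0.3361  0.02  ] [ 0.4491 -0.3369  0.02  ]
grip [ 0.4785 -0.3063  0.0078] [0.0002 0.0002] [ 0.4811 -0.3058  0.02  ] [ 0.4789 -0.3062  0.02  ]
jl [ 0.6001 -0.2581  0.02  ]
jr [ 0.6095 -0.3124  0.02  ]
```

```bash
python3 - <<'E'
from h import *
a=np.load("w1.npz");d=a["d"]
def pt(r,c):
    o,v=ray(a,r,c,True);cam=np.linalg.inv(a["world_from_camera"][:3,:3])@v
    return o+v*d[r,c]/cam[2]
for rc in [(252,228),(252,222),(258,215),(270,205),(285,195),(252,422),(262,430),(285,455),(290,205),(178,321),(160,293)]: 
    p=pt(*rc); print(rc,p.round(3),"ahead of TCP",round(.22-p[2],3), "dxy",(p[:2]-[.47,-.307]).round(3))
E
```

```text
(252, 228) [ 0.473 -0.266  0.168] ahead of TCP 0.052 dxy [0.003 0.041]
(252, 222) [ 0.474 -0.263  0.17 ] ahead of TCP 0.05 dxy [0.004 0.044]
(258, 215) [ 0.473 -0.262  0.176] ahead of TCP 0.044 dxy [0.003 0.045]
(270, 205) [ 0.472 -0.261  0.186] ahead of TCP 0.034 dxy [0.002 0.046]
(285, 195) [ 0.473 -0.261  0.198] ahead of TCP 0.022 dxy [0.003 0.046]
(252, 422) [ 0.488 -0.351  0.17 ] ahead of TCP 0.05 dxy [ 0.018 -0.044]
(262, 430) [ 0.488 -0.352  0.18 ] ahead of TCP 0.04 dxy [ 0.018 -0.045]
(285, 455) [ 0.488 -0.356  0.198] ahead of TCP 0.022 dxy [ 0.018 -0.049]
(290, 205) [ 0.472 -0.265  0.198] ahead of TCP 0.022 dxy [0.002 0.042]
(178, 321) [ 0.477 -0.306  0.   ] ahead of TCP 0.22 dxy [0.007 0.001]
(160, 293) [ 0.494 -0.279  0.025] ahead of TCP 0.195 dxy [0.024 0.028]
```

```bash
python3 - <<'E'
from h import *
q=quat(.165,-1)
arm.move_ptp([.4785,-.3066,.13],q)
print(arm.movel([.4785,-.3066,.073],None,.08,until_force=8),arm.current_tcp_pos())
effector.grab(20);print(arm.current_grip_width(),arm.current_ft_force())
arm.wait(.2);print(arm.current_grip_width(),arm.current_clock())
p,d=cams.get_image("wrist");cv2.imwrite("pics/w3.png",p[:,:,::-1])
E
```

```text
False [ 0.47874061 -0.30678312  0.07326434]
0.04638866542078683 [-2.25587797  0.88236827 13.09471727]
0.046339006065552385 5.575
```

View pics/w3.png

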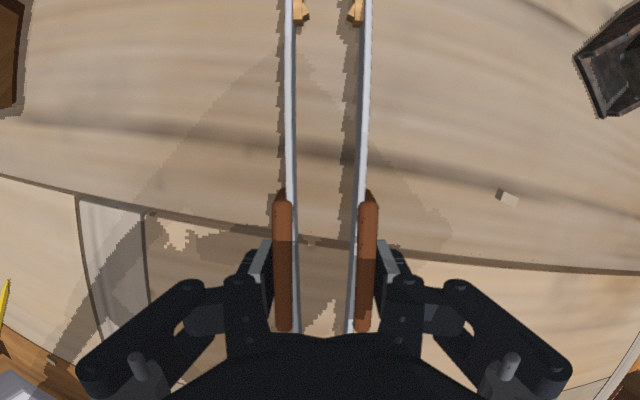

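```bash
python3 - <<'E'
from h import *
m=cams.camera_model("wrist")
g=lambda r,c,z:atz(m,r,c,z,True)
def w(r,c1,c2,z): 
    a,b=g(r,c1,z),g(r,c2,z); print(r,z,a.round(4),b.round(4),"w",round(np.linalg.norm(a-b),4))
w(215,273,378,.026);w(250,274,377,.026);w(10,308,349,.018);w(15,286,371,.026)
a=np.load("w1.npz");m=a
w(150,287,354,.026);w(180,289,354,.026);w(48,294,346,.018);w(40,285,355,.026)
E
```

```text
215 0.026 [ 0.5053 -0.2843  0.026 ] [ 0.5124 -0.3271  0.026 ] w 0.0434
250 0.026 [ 0.4895 -0.2865  0.026 ] [ 0.4967 -0.3303  0.026 ] w 0.0444
10 0.018 [ 0.5918 -0.2845  0.018 ] [ 0.5947 -0.3011  0.018 ] w 0.0168
15 0.026 [ 0.5859 -0.2773  0.026 ] [ 0.5916 -0.3096  0.026 ] w 0.0328
150 0.026 [ 0.5023 -0.2729  0.026 ] [ 0.5114 -0.3298  0.026 ] w 0.0576
180 0.026 [ 0.4763 -0.2781  0.026 ] [ 0.4853 -0.3345  0.026 ] w 0.0571
48 0.018 [ 0.5921 -0.2645  0.018 ] [ 0.599 -0.309  0.018] w 0.045
40 0.026 [ 0.5967 -0.2567  0.026 ] [ 0.6058 -0.315   0.026 ] w 0.059
```

```bash
python3 - <<'E'
from h import *
x=arm.current_tcp_pos()
arm.movel([x[0],x[1],x[2]+.02],None,.08)
print(arm.current_grip_width(),arm.current_ft_force(),arm.current_tcp_pos())
try:
    effector.grab(12);print(arm.current_grip_width())
    arm.wait(.2);print(arm.current_grip_width())
except Exception as e: print("ERR",e)
p,d=cams.get_image("wrist");cv2.imwrite("pics/w4.png",p[:,:,::-1])
print(arm.current_ft_force(),arm.current_clock())
E
```

```text
0.039534541092267506 [ 0.68958561  1.02604745 -0.6223108 ] [ 0.48021443 -0.30810924  0.09632355]
0.03961357100578206
0.03932231972301334
[-0.01688935  0.58389167 -1.65194735] 6.525
```

View pics/w4.png

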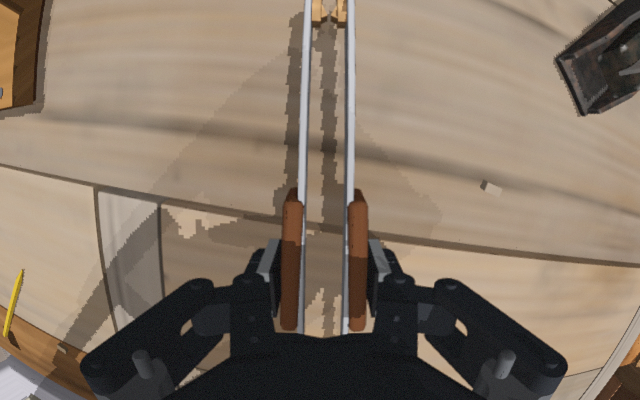

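```bash
python3 - <<'E'
from h import *
x=arm.current_tcp_pos()
print(arm.movel([x[0],x[1],.0735],None,.06,until_force=6),arm.current_tcp_pos())
effector.open_gripper()
x=arm.current_tcp_pos()
arm.movel([x[0],x[1],.13],None,.15)
arm.movel([.43,-.315,.22],None,.25)
m=cams.camera_model("wrist");p,d=cams.get_image("wrist");cv2.imwrite("pics/w5.png",p[:,:,::-1]);np.savez("w5.npz",d=d,**m)
print(arm.current_clock())
E
```

```text
True [ 0.48020777 -0.3079508   0.07553171]
8.5333
```

View pics/w5.png

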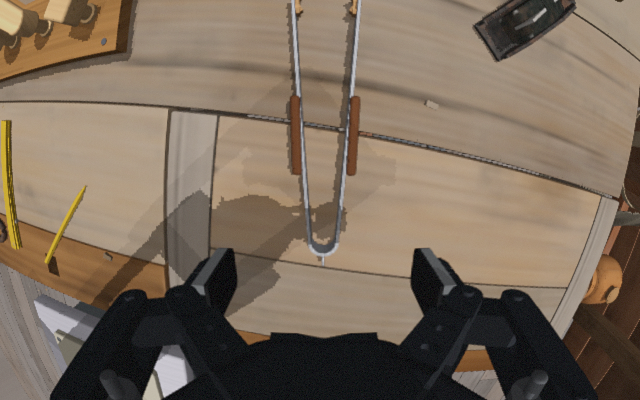

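```bash
python3 - <<'E'
from h import *
p=cv2.imread("pics/w5.png");cv2.imwrite("pics/w5c.png",cv2.resize(p[80:270,270:380],None,fx=3,fy=3,interpolation=cv2.INTER_CUBIC))
m=np.load("w5.npz")
P={n:atz(m,r,c,.024,True) for n,r,c in [("lf",97,294),("lr",174,295),("rf",97,356),("rr",174,352),("bow",255,322),("armL",190,303),("armR",190,344),("armL2",225,307),("armR2",225,341)]}
for k in P: print(k,P[k].round(4))
c=(P["lf"]+P["lr"]+P["rf"]+P["rr"])/4;print("grip",c,"len",np.linalg.norm(P["lf"]-P["lr"]))
d=(P["lf"]+P["rf"]-P["lr"]-P["rr"])[:2];print("ang",np.arctan2(d[1],d[0]));v=(P["lf"]-P["rf"]);print(np.arctan2(-v[0],v[1]));v=c-P["bow"];print(np.arctan2(v[1],v[0]),np.linalg.norm(v))
print(np.linalg.norm(P["armL"]-P["armR"]),np.linalg.norm(P["armL2"]-P["armR2"]))
E
```

```text
lf [ 0.5079 -0.2782  0.024 ]
lr [ 0.442  -0.2892  0.024 ]
rf [ 0.5166 -0.3299  0.024 ]
rr [ 0.4502 -0.3384  0.024 ]
bow [ 0.3687 -0.3253  0.024 ]
armL [ 0.4288 -0.2983  0.024 ]
armR [ 0.4348 -0.3341  0.024 ]
armL2 [ 0.3967 -0.3067  0.024 ]
armR2 [ 0.4018 -0.3375  0.024 ]
grip [ 0.47917532 -0.30892744  0.024     ] len 0.06683726523639155
ang 0.14633812699014975
0.16647154250041166
0.14695325542504406 0.1116886889859093
0.03628975946131298 0.03115770353745404
```

View pics/w5c.png

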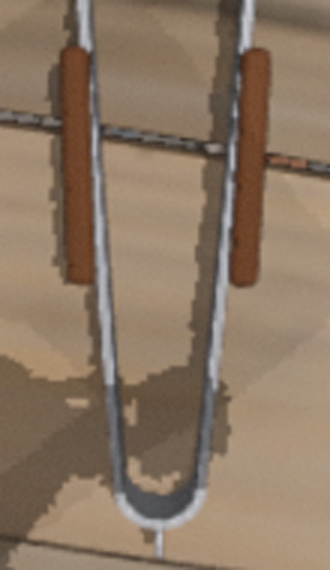

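```bash
python3 - <<'E'
from h import *
q=quat(.156,-1)
X=[.4246,-.3175]
arm.move_ptp([*X,.13],q)
print(arm.movel([*X,.075],None,.08,until_force=8),arm.current_tcp_pos())
effector.grab(20);print(arm.current_grip_width(),arm.current_ft_force())
x=arm.current_tcp_pos()
arm.movel([x[0],x[1],.10],None,.08)
print(arm.current_grip_width(),arm.current_ft_force(),arm.current_tcp_pos())
m=cams.camera_model("wrist");p,d=cams.get_image("wrist");cv2.imwrite("pics/w6.png",p[:,:,::-1]);np.savez("w6.npz",d=d,**m)
p,d=cams.get_image("scene");cv2.imwrite("pics/s6.png",cv2.resize(p[100:260,300:520,::-1],None,fx=3,fy=3))
print(arm.current_clock())
E
```

```text
False [ 0.42474712 -0.317664    0.07517368]
0.03365575049628969 [-1.34467058  0.97287397  5.13988716]
0.032481795912634594 [-1.07375729 -0.60618708 -0.79611008] [ 0.42520425 -0.31796617  0.10074217]
10.9083
```

View pics/w6.png

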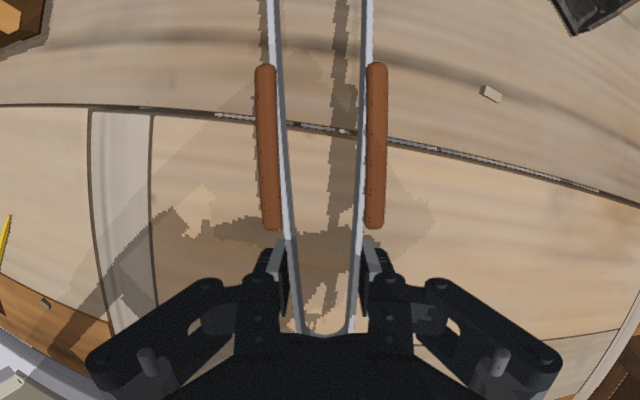

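View pics/s6.png

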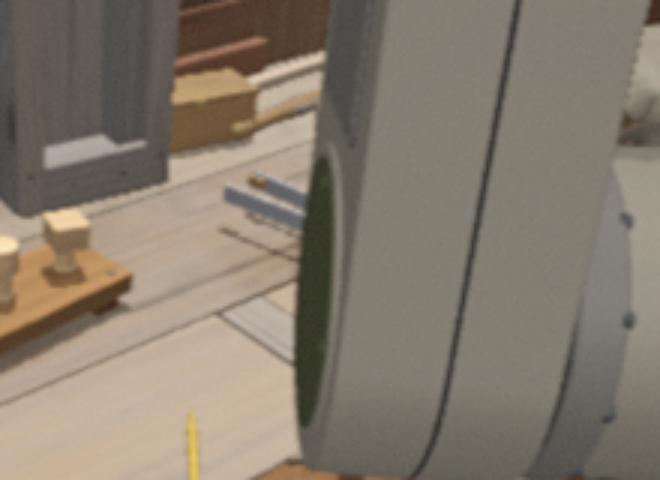

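```bash
python3 - <<'E'
from h import *
a=np.load("w6.npz");d=a["d"];Ti=np.linalg.inv(a["world_from_camera"][:3,:3])
def pt(r,c):
    o,v=ray(a,r,c,True);return o+v*d[r,c]/(Ti@v)[2]
for rc in [(75,263),(150,268),(215,270),(75,378),(150,375),(215,374),(10,271),(10,367),(40,273),(40,366),(180,283),(180,360),(325,325),(300,300)]: print(rc,pt(*rc).round(4))
i=(d[:200,255:395]>0)
E
```

```text
(75, 263) [ 0.5062 -0.2834  0.0508]
(150, 268) [ 0.4771 -0.2894  0.0504]
(215, 270) [ 0.45   -0.2932  0.0495]
(75, 378) [ 0.5128 -0.3269  0.0518]
(150, 375) [ 0.4837 -0.3311  0.0505]
(215, 374) [ 0.4572 -0.3359  0.0507]
(10, 271) [ 0.534  -0.2814  0.0477]
(10, 367) [ 0.5401 -0.3192  0.0468]
(40, 273) [ 0.521  -0.2846  0.0486]
(40, 366) [ 0.5268 -0.3206  0.0477]
(180, 283) [ 0.4651 -0.2966  0.047 ]
(180, 360) [ 0.4698 -0.3281  0.046 ]
(325, 325) [ 0.3555 -0.332  -0.0011]
(300, 300) [ 0.4006 -0.3113  0.0363]
```

```bash
python3 - <<'E'
from h import *
q=quat(.156,-1)
for p in ([.3356,.129,.1147],[.3257,.1277,.1147],[.34,.13,.24]):
    s=arm.inverse_kinematics(p,q);print(None if s is None else np.round(s,2))
arm.movel([.40,-.30,.22],None,.15)
arm.movel([.38,.06,.24],None,.2)
print(arm.current_grip_width())
for k,pos in (("7",None),("8",[.34,.13,.24])):
    if pos: arm.movel(pos,None,.15)
    arm.wait(.1)
    m=cams.camera_model("wrist");p,d=cams.get_image("wrist");cv2.imwrite(f"pics/w{k}.png",p[:,:,::-1]);np.savez(f"w{k}.npz",d=d,**m)
    for qq in ["knob_ball","knob_mushroom","tongs_jaw"]: print(qq,[(np.round(x["point"],1).tolist(),round(x["conf"],2)) for x in nets.recognise("wrist",qq)])
p,d=cams.get_image("scene");cv2.imwrite("pics/s8.png",p[:,:,::-1])
p,d=cams.get_image("top");cv2.imwrite("pics/t8.png",p[:,:,::-1])
print(arm.current_clock(),arm.current_tcp_pos(),arm.current_grip_width(),arm.current_ft_force())
E
```

```text
[ 0.22 -0.39  2.32 -0.    1.21  1.64]
[ 0.23 -0.43  2.35 -0.    1.22  1.64]
[ 0.22 -0.53  2.18  0.    1.49  1.64]
0.03261500062973682
knob_ball []
knob_mushroom [([22.8, 376.2], 0.48)]
tongs_jaw [([155.3, 290.7], 0.66)]
knob_ball []
knob_mushroom [([151.7, 288.0], 0.2)]
tongs_jaw [([156.4, 286.9], 0.73)]
15.225 [0.34015979 0.12967295 0.2399544 ] 0.032467615430849986 [-0.12715476 -0.1305889  -0.96047165]
```

View pics/w7.png

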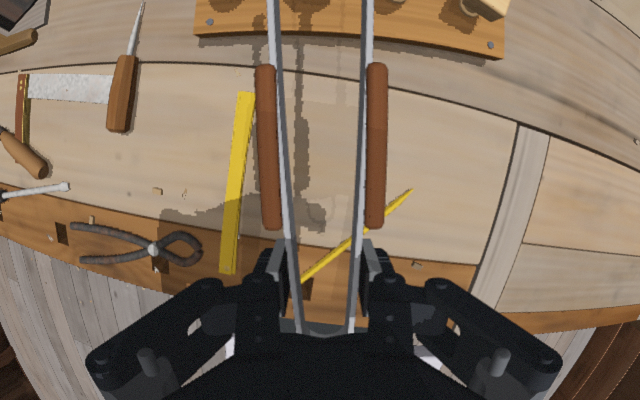

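View pics/w8.png

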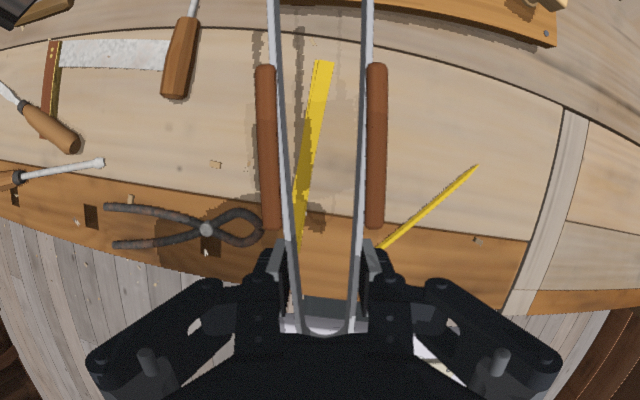

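View pics/s8.png

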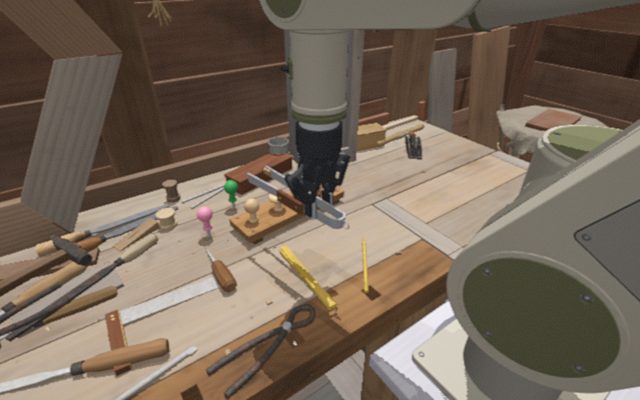

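View pics/t8.png

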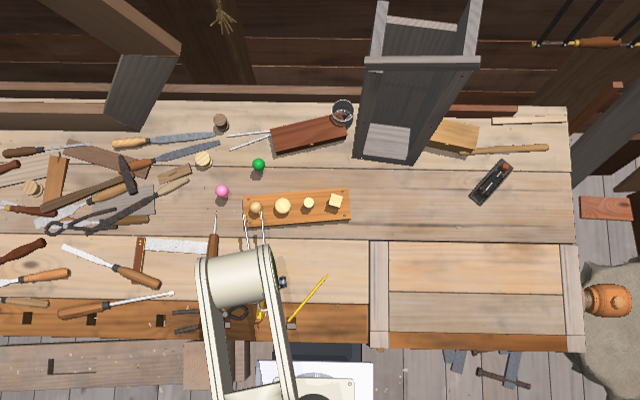

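```bash
python3 - <<'E'
from h import *
arm.movel([.333,.1288,.24],None,.1)
print(arm.movel([.333,.1288,.1147],None,.12,until_force=8))
arm.wait(.1)
p,ds=cams.get_image("scene");cv2.imwrite("pics/s9.png",cv2.resize(p[160:270,190:360,::-1],None,fx=4.5,fy=4.5,interpolation=cv2.INTER_CUBIC))
p,dt=cams.get_image("top");cv2.imwrite("pics/t9.png",cv2.resize(p[170:260,200:330,::-1],None,fx=6,fy=6,interpolation=cv2.INTER_CUBIC));np.savez("9.npz",ds=ds,dt=dt)
print(arm.current_clock(),arm.current_tcp_pos(),arm.current_grip_width(),arm.current_ft_force())
E
```

```text
False
16.8667 [0.33350467 0.12892196 0.11536608] 0.03263316984346925 [-0.63866668  0.95424297 -0.87398966]
```

View pics/s9.png

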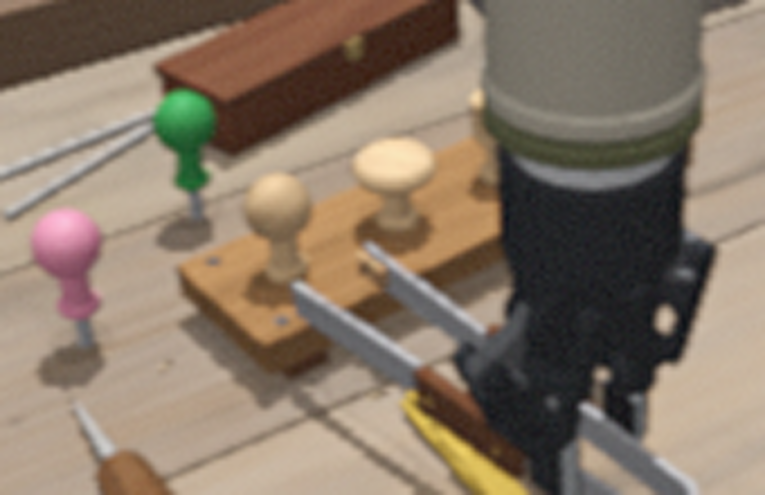

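View pics/t9.png

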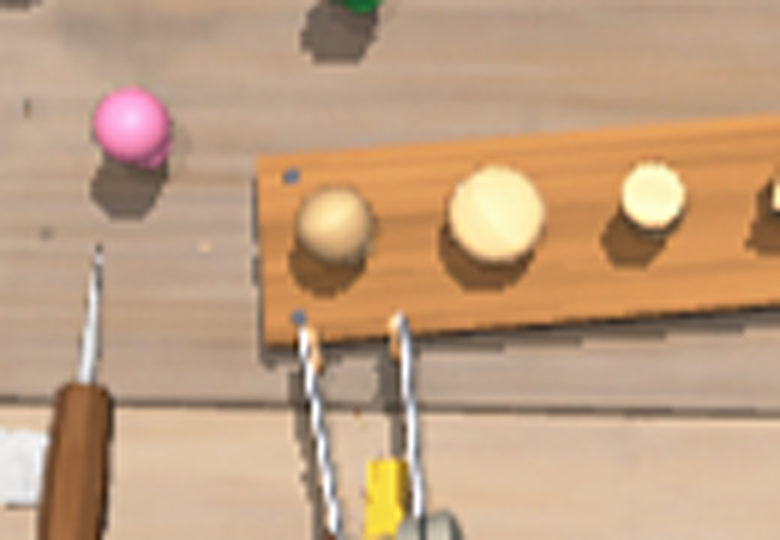

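```bash
python3 - <<'E'
from h import *
mt=cams.camera_model("top");ms=cams.camera_model("scene")
f=lambda t,s:tri([ray(mt,170+t[1]/6,200+t[0]/6),ray(ms,160+s[1]/4.5,190+s[0]/4.5)])
L=f((302,320),(298,283));Rr=f((399,314),(370,243));B=f((335,225),(278,207));M=f((496,214),(393,163))
for n,v in (("L",L),("R",Rr),("ball",B),("mush",M)): print(n,v[0].round(4),np.round(v[1],4))
mid=(L[0]+Rr[0])/2;w=L[0]-Rr[0];print("mid tip",mid,"width",np.linalg.norm(w),"yaw",np.arctan2(-w[0],w[1]))
t=np.array(arm.current_tcp_pos());print("tip-TCP",mid-t,np.arctan2(*(mid-t)[1::-1]),np.linalg.norm((mid-t)[:2]))
q=arm.current_tcp_rot();print(R.from_quat([*q[1:],q[0]]).as_matrix().round(3).tolist())
b=B[0]-t;print("ball from tcp",np.arctan2(b[1],b[0]),np.linalg.norm(b[:2]))
# wrist depth again
a=np.load("w8.npz")
E
```

```text
L [0.5183 0.179  0.0563] [0.0009 0.0009]
R [0.5215 0.1347 0.0609] [0.0002 0.0002]
ball [0.5608 0.1651 0.0733] [0.0011 0.0011]
mush [0.5681 0.0923 0.0698] [0.0013 0.0013]
mid tip [0.5199373  0.15681203 0.05862578] width 0.04466412673413162 yaw 0.07254205385598089
tip-TCP [ 0.18643263  0.02789007 -0.0567403 ] 0.14849739260718062 0.18850724303730473
[[0.001, 0.155, -0.988], [0.0, -0.988, -0.155], [-1.0, -0.0, -0.001]]
ball from tcp 0.15802178589964797 0.23011606989260436
```

```bash
python3 - <<'E'
from h import *
a=np.load("w8.npz");d=a["d"];Ti=np.linalg.inv(a["world_from_camera"][:3,:3])
def pt(r,c):
    o,v=ray(a,r,c,True);return o+v*d[r,c]/(Ti@v)[2]
for rc in [(75,263),(150,268),(215,270),(75,378),(10,271),(10,367),(40,273)]: print(rc,(pt(*rc)-[.34016,.12967,.23995]).round(4))
print(arm.movel([.3852,.1387,.1147],None,.05,until_force=4))
arm.wait(.1)
p,ds=cams.get_image("scene");cv2.imwrite("pics/s10.png",cv2.resize(p[160:270,190:360,::-1],None,fx=4.5,fy=4.5,interpolation=cv2.INTER_CUBIC))
p,dt=cams.get_image("top");cv2.imwrite("pics/t10.png",cv2.resize(p[170:260,200:330,::-1],None,fx=6,fy=6,interpolation=cv2.INTER_CUBIC))
m=cams.camera_model("wrist");p,d=cams.get_image("wrist");cv2.imwrite("pics/w10.png",p[:,:,::-1])
print(arm.current_clock(),arm.current_tcp_pos(),arm.current_grip_width(),arm.current_ft_force())
E
```

```text
(75, 263) [ 0.0812  0.0346 -0.0511]
(150, 268) [ 0.052   0.0284 -0.0505]
(215, 270) [ 0.0256  0.0244 -0.0495]
(75, 378) [ 0.0879 -0.0094 -0.0502]
(10, 271) [ 0.1088  0.0362 -0.0526]
(10, 367) [ 0.1149 -0.0015 -0.0535]
(40, 273) [ 0.0961  0.0332 -0.0526]
False
18.3333 [0.38513547 0.13869789 0.11476591] 0.032649052811525 [ 0.61534011  0.34820229 -1.2408624 ]
```

View pics/s10.png

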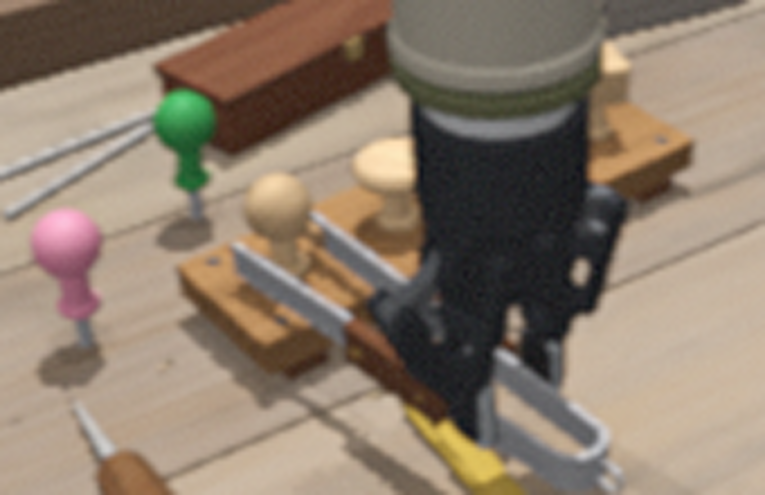

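View pics/t10.png

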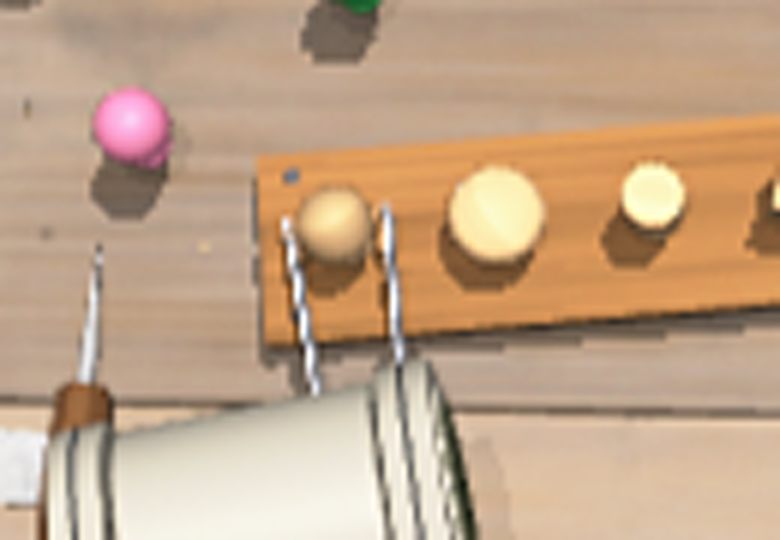

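View pics/w10.png

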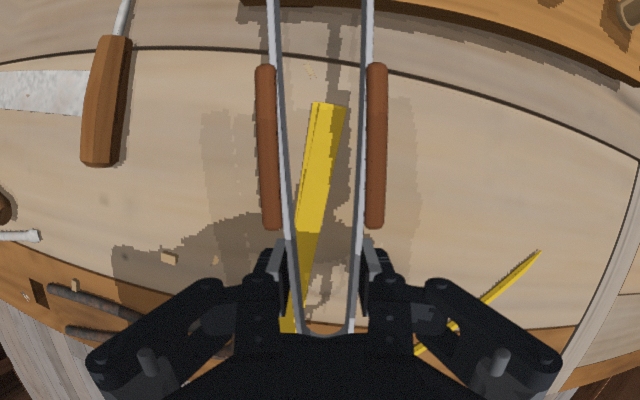

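```bash
python3 - <<'E'
from h import *
effector.grab(110);print(arm.current_grip_width(),arm.current_ft_force())
arm.wait(.3);print(arm.current_grip_width(),arm.current_ft_force())
p,ds=cams.get_image("scene");cv2.imwrite("pics/s11.png",cv2.resize(p[160:270,190:360,::-1],None,fx=4.5,fy=4.5,interpolation=cv2.INTER_CUBIC))
p,dt=cams.get_image("top");cv2.imwrite("pics/t11.png",cv2.resize(p[170:260,200:330,::-1],None,fx=6,fy=6,interpolation=cv2.INTER_CUBIC))
print(arm.current_clock(),arm.current_tcp_pos())
E
```

```text
0.024884910911270892 [-0.62337139 -2.13893123 -0.35947395]
0.024615490414155047 [-1.1992354  -1.54039098  0.23635903]
18.95 [0.38521008 0.13864373 0.11469898]
```

View pics/s11.png

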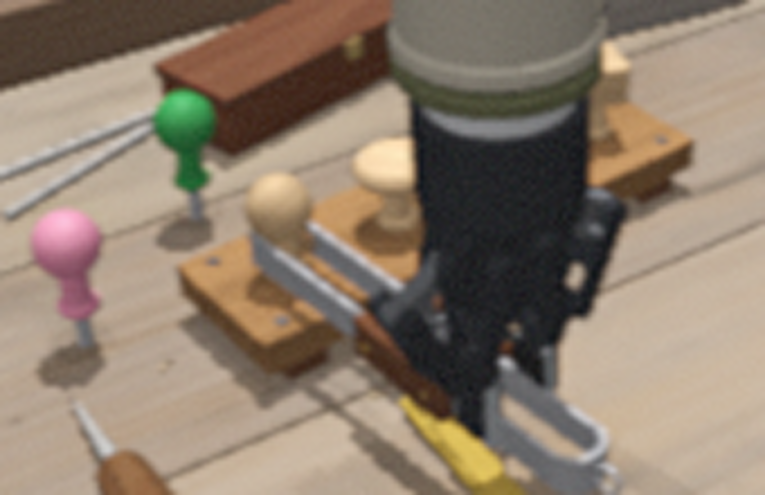

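View pics/t11.png

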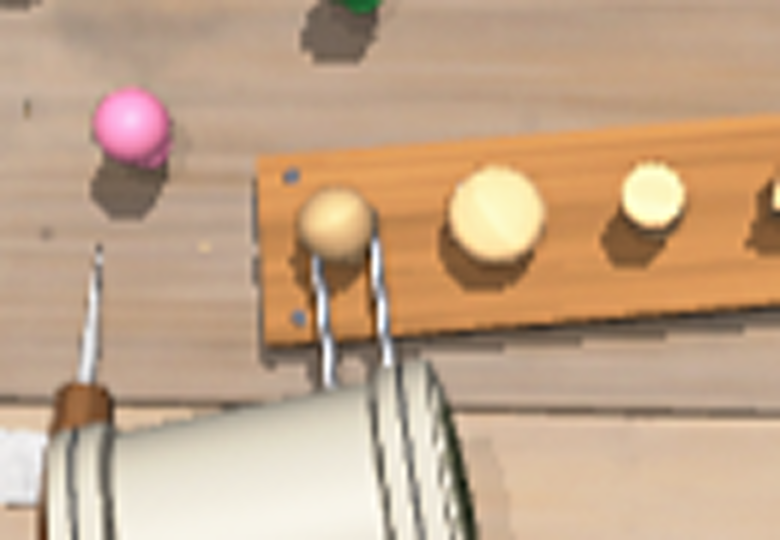

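```bash
python3 - <<'E'
from h import *
x=arm.current_tcp_pos()
arm.movel([.3852,.1387,.14],None,.05)
print(arm.current_grip_width(),arm.current_ft_force())
arm.movel([.3852,.1387,.2395],None,.08)
arm.wait(.5)
print(arm.current_grip_width(),arm.current_ft_force(),arm.current_tcp_pos())
for i in range(2):
    p,ds=cams.get_image("scene");cv2.imwrite(f"pics/s12{i}.png",p[:,:,::-1])
    p,dt=cams.get_image("top");cv2.imwrite(f"pics/t12{i}.png",p[:,:,::-1])
    arm.wait(.5)
p=cv2.imread("pics/s121.png");cv2.imwrite("pics/s12c.png",cv2.resize(p[90:260,190:360],None,fx=3.5,fy=3.5,interpolation=cv2.INTER_CUBIC))
p=cv2.imread("pics/t121.png");cv2.imwrite("pics/t12c.png",cv2.resize(p[150:270,190:370],None,fx=4,fy=4,interpolation=cv2.INTER_CUBIC))
a=[cv2.absdiff(cv2.imread(f"pics/{c}120.png"),cv2.imread(f"pics/{c}121.png")).mean() for c in "st"];print(a,arm.current_clock())
E
```

```text
0.02506290027503117 [ 0.69075467  0.27803864 -1.77915151]
0.02491989795777764 [ 0.08628458  0.07590145 -1.52227054] [0.38520594 0.13870834 0.23948035]
[np.float64(1.8115286458333333), np.float64(0.5830872395833333)] 22.7
```

View pics/s12c.png

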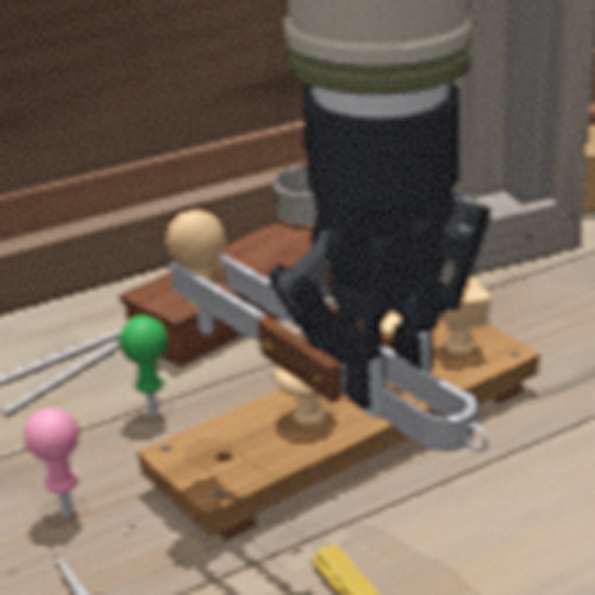

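View pics/t12c.png

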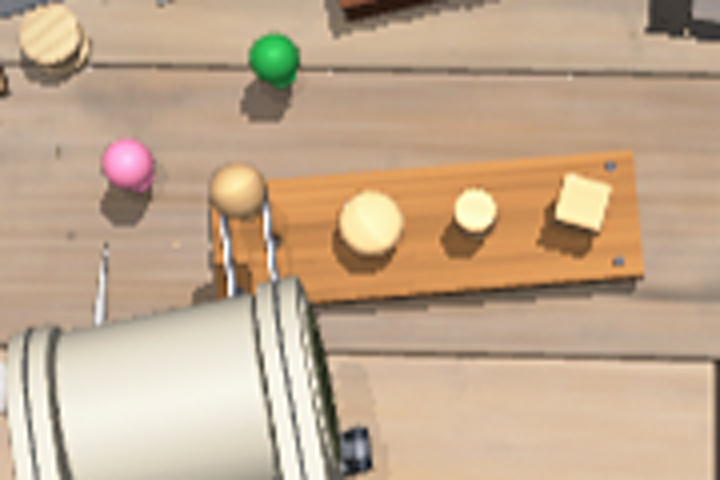

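```bash
python3 - <<'E'
from h import *
mt=cams.camera_model("top");ms=cams.camera_model("scene")
B,e=tri([ray(mt,150+190/4,190+237/4),ray(ms,90+240/3.5,190+195/3.5)]);print(B,e)
Ti=np.linalg.inv(ms["world_from_camera"])
for dz in (0,-.065):
    c=Ti@[*(B+[0,0,dz]),1];u=ms["mtx"]@c[:3]/c[2];print((u[0]-190)*3.5,(u[1]-90)*3.5)
v=[]
for i in range(3): v.append(arm.current_joint_vel());arm.wait(.1)
print(np.abs(v).max(),arm.current_grip_width(),arm.current_clock())
E
```

```text
[0.56145895 0.16581805 0.19721622] [np.float64(0.0010393624599282128), np.float64(0.0010393624599281484)]
196.69761094330772 240.27351728920195
207.43929238792015 330.61274803254685
0.0028929439901366123 0.02507943525064986 23.0
```

```bash
python3 - <<'E'
from h import *
print(ticket.sign_off())
E
```

```text
the job is handed in; nothing more can be done
None
```

The ball knob is out of its hole and held upright in the closed tongs. By two-camera triangulation its stud end is about 10 cm above the rack top. I handed the job in at about 23 s of the 45 s allowed; no verdict came back.

**How it went**
- **First grip:** I picked the tongs up by the wooden grips, but even the lowest grip force (20 N) shut the jaws completely.
- **Second grip:** I set them down and took them about 55 mm further back, on the steel arms just behind the grips. That kept the jaws about 24 mm open while I carried them. The final hold is therefore on the bare arms, not the wooden grips as you asked.
- **Lift:** I slid the open jaws round the neck, closed them at 110 N and lifted straight up by about 12.5 cm.

**Last checks**
- **Height:** the ball's centre measured 0.197 m above the bench, which puts the stud end at about 0.132 m.
- **Upright:** the stud end shows in the scene picture within a pixel of where a vertical knob's would.
- **Still:** joint speeds were below 0.003 rad/s and the grip width held steady at 25 mm.
- **Jaws on the neck:** I put the jaws' middle about 5 mm from mid-neck, which I worked out from the tool position. I could not read the jaw angle directly and judged "shut" from the pictures.
- **Other things:** the other three knobs still stand in their holes. I saw no shift of the awl where it shows in the pictures. I did not check the spool in the last pictures, but nothing passed near it.

**Disagreement:** the height of the tongs' arm tips differed by a few millimetres between the wrist depth reading and triangulation, which could mean a slight sag.

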